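# Set the lamp's beam rod to its middle click and start the lamp

### The arm

A 6-joint arm with a two-finger parallel gripper is mounted at the origin on a cart in front of the work surface, level with it; the furniture and walls round the work are solid. World frame = base frame: x ahead of the robot, y to its left, z up, the work surface at z = 0. Lengths are in mm, angles in rad, forces in N, time in s.
With the tool pointing down it reaches from about 300 to 775 mm from the base axis. Payload 14.6 kg.
Tool frame: the origin (TCP) lies midway between the tips of the shut fingers; the grasp point (between the pads) lies 19 mm behind it; z points along the fingers, y is the direction in which the jaws open and shut (so a half turn about z gives the same grasp; the last joint's range is limited). The gripper opens to 94 mm and grips with 3 to 60 N. Pads are 16 mm wide; open, the fingers measure 119 mm over their backs; the gripper's body (75 mm by 177 mm) begins 78 mm behind the grasp point.
Start: joints at [1.171, 0.3, 1.521, -0, 1.321, -0.067], TCP at [179.677, 519.813, 205.446] pointing down, gripper open.
Joint ranges: [-3.03, 3.03], [-0.79, 2.21], [0.23, 2.52], [-1.04, 4.18], [0, 3.07], [-2.55, 2.55]. Speed limits (rad/s): [2.22, 2.22, 2.57, 3.14, 3.14, 3.14].

### API

Orientations are given as [roll, pitch, yaw] about the fixed x, y, z axes, in that order (R = Rz(yaw) Ry(pitch) Rx(roll)).
In Python, from cell import read_state, camera, get_calibration, sign_off gives the robot as it stands.
- The arm moves only by the tool carry_out, never from a script. Its argument "series" is a list of rows, each an object with "delta_pos": the shift along the world's x, y, z in mm, a list of three; "turn": the turn, a rotation vector about the world's x, y, z in rad, a list of three; "hand": the opening, from 0 (shut) to 1 (fully open). A call has 1 to 8 rows; each row is the pose to reach, as a shift and turn from the pose commanded when the call began; what a row does not reach only later rows make up. A row lasts 1/8 s, in which the tool goes at most 62.5 mm and 10.7 degrees, less where a joint would pass 70% of its speed; a pose out of reach is approached as far as the arm can. A call with a gripper value outside its range is refused whole. The fingers move at their own pace and stop on an object; "squeeze" is the grip in N (left out, the last holds). Time passes only in rows, so rows that repeat a pose let the fingers close. It gives the time, the measured TCP pose, the force and the opening at its end, in the units of the state.
- read_state(): the state, without advancing time (a new reading comes with each control period).
- camera(name): name is "scene" or "top" or "wrist"; returns the picture (400x640x3 uint8, red, green, blue); there is no depth.
- get_calibration(name): a dict with "intrinsics" (3x3 intrinsics, pixels), "pose" (4x4, takes a point from camera to world coordinates). Camera axes: x right, y down, z forward; pixel columns grow to the right and rows downward; lengths in mm; the calibration is good to about 2 mm. The wrist camera is an equidistant fisheye: a pixel r from the principal point sees the ray r / f radians off the axis. A picture is of the moment at which its call begins: read the wrist's pose just before it. get_calibration takes no time and is no camera call; for the wrist camera it gives the pose at the moment of the call.
- sign_off(): hands the job in, once; it reports no verdict.
The state is a dict: "clock": time; "joints": joint angles; "qd": joint speeds; "effort": joint torques, N m; "eef_pos": TCP position; "eef_rot": TCP orientation; "wrist_force": force on the tool from outside, world axes, zero at the start; "moment": the same for the moment, N m; "finger_gap": finger opening in mm.
Only numpy, scipy, OpenCV 4.12 (cv2) and the standard library are available. Lean on these libraries where they do the work, as an engineer would, in place of code of your own. Each camera call takes 0.05 s, during which the arm holds its last target.

### The job

Get the bench lamp unit going with the split beam: draw its push-pull rod out until it clicks into its middle position, neither pushed in nor fully out, and leave it seated there. Then turn the key clockwise all the way to start, hold it there for a moment and let it go so that it springs back and stays at run. Do not knock over or push about the small things lying round the lamp.

Things in the scene. Friction and masses are not known exactly. Their poses are not given: they have to be found in the camera images.
- lamp: grey lamp unit, 110 (x) x 128 (y) x 85 mm high, fixed to the bench; origin under its centre; x axis from its front face to its back, y to its left (seen from the robot), z up. The front faces the robot. The rod leaves the front 35 mm right of the middle; the key switch stands on the top, 37 mm left of the middle and 15 mm behind it
- rod_knob (a point): centre of the black round knob on the end of the steel push-pull rod: knob 18 mm diameter, 22 mm long along the rod; rod 10 mm diameter, 55 mm above the bench, along the lamp's x axis. Pushed fully in, the knob's centre stands 50 mm before the front face
- rod (a joint): how far the rod is drawn out (m): 0 pushed in, 0.050 out, both hard stops; sliding takes 1 to 2 N. Between them is one click, a groove for a spring ball, somewhere from 0.012 to 0.038, different each time and marked nowhere: it must be felt. Within about 3 mm before its middle it pulls the rod in with 2 to 4 N; past the middle it resists with up to about 10 N for 3 mm, then lets go
- pin (a joint): how far the tail of the spring ball has sunk (m): a pin 6 mm in diameter standing some 4 mm out of the small index block on the lamp's top, above the rod (the block is clamped elsewhere along its slot at each start). About 0.0005 while the ball rides on the rod, about 0.003 (2.5 mm lower) when it sits in the click
- key_grip (a point): centre of the key's black flat head, 30 mm wide, 9 mm thick and 30 mm high, upright, 124 mm above the bench; the point's x axis lies along the head's width, its y axis across its thickness, z up. Under the head are 12 mm of thin stem and then a steel barrel 22 mm in diameter
- key (a joint): turn of the key clockwise seen from above (rad), about a vertical axis through the head's centre: 0 off, turning freely with slight friction up to 0.9 run, 1.25 start (end stop). Beyond run a spring of 0.1 to 0.3 N m works against it and turns it back to run when let go. At 0 the head's width is turned 0.6 rad counter-clockwise from the lamp's x axis
- timer: bystander: small white timer, 58 x 66 x 18 mm, lying to the right of the lamp; origin under its centre
- vial_a: bystander: small screw-cap vial, 22 mm diameter, 45 mm high, standing to the left of the lamp; origin under its centre
- stopper_1: bystander: rubber stopper, 23 mm diameter, 22 mm high, left before the lamp; origin under its centre
- forceps: bystander: steel forceps, 12 x 130 x 9 mm, lying on the bench before the lamp; origin under its centre

How it is judged (in metres and radians):
On the way, in this order (a step that is already met when the one before it is completed fails the run):
1. the rod sits in its middle click (pin sunk) (value of joint pin above 0.002 m and value of joint rod between 0.008 and 0.042 m), for 0.3 s.
2. with the rod in its click, the key is turned to start (value of joint key above 1.1 rad and value of joint pin above 0.002 m), for 0.1 s.
3. the key is back at run (value of joint key between 0.75 and 1.02 rad), for 0.2 s.
At the end, for the whole second after the job is handed in: the rod is seated in its middle click (joint pin beyond 0.002) and the key stands at run (0.75 to 1.02 rad), after it has been at start (beyond 1.1 rad for 0.1 s) with the rod seated (all of step 1 and all of step 3); the robot touches nothing.
It fails at once if a bystander is pushed more than 30 mm from its place (distance of any of timer, vial_a, stopper_1, forceps from where it was at the start of the episode above 0.03 m).
It fails at once if the vial is knocked over (angle between vial_a's own z axis and vertical above 0.7 rad).
It also fails if it takes over 54 s, if anything falls off the work surface, if the arm or the gripper's body presses on something with over 40 N, if the wrist force passes 120 N, or if a joint passes its speed limit or range.

## Working session

There is one attempt and no reset: what is moved stays moved. The work goes in short steps, Python scripts to look and compute and a tool call to move; the robot and the scene stay as the last step left them, time stands still between calls to the robot, and variables do not carry over. Pictures are saved under pics/ and viewed, and the job is handed in when it is done.

Besides the shell and the picture viewer there is one more tool, called as name(argument=value, ...) on one line, values as JSON. carry_out: Moves the arm, as the interface text tells. Its arguments: {"type":"object","properties":{"series":{"type":"array"},"squeeze":{"type":"number"}},"required":["series"]}

```bash
ls; mkdir -p pics; python3 - <<'E'
from cell import *
import cv2
s=read_state();print(s)
for n in ["scene","top"]:
    c=get_calibration(n);print(n,c)
    cv2.imwrite(f"pics/{n}0.png",camera(n)[:,:,::-1])
E
```

```text
pics
{'clock': 0.0, 'joints': array([ 1.17141220e+00,  3.00478745e-01,  1.52160049e+00,  1.33773325e-06,
        1.32073531e+00, -6.66021282e-02]), 'qd': array([-1.15680080e-04, -4.84308666e-06, -4.31378121e-04, -7.92646887e-04,
        5.37135458e-04, -4.48779373e-04]), 'effort': array([ 2.53852464e-03, -5.31813526e+01, -3.52729154e+01,  7.09502120e-02,
        2.46710074e-02, -9.68912400e-05]), 'eef_pos': array([179.56456054, 519.56479607, 204.87393965]), 'eef_rot': array([-3.14037355e+00, -8.26135495e-05,  2.80881027e+00]), 'wrist_force': array([0.25021909, 0.55279081, 0.40496341]), 'moment': array([-0.03097763, -0.01156271, -0.03106671]), 'finger_gap': 93.9255779296766}
scene {'intrinsics': array([[419.77749072,   0.        , 323.48981568],
       [  0.        , 419.77749072, 202.23595814],
       [  0.        ,   0.        ,   1.        ]]), 'pose': array([[-9.90111244e-01,  7.42648341e-02, -1.19014530e-01,
         6.06790818e+02],
       [ 1.39696694e-01,  5.99534821e-01, -7.88062708e-01,
         7.32132428e+02],
       [ 1.28280088e-02, -7.96895685e-01, -6.03980719e-01,
         6.11317787e+02],
       [ 0.00000000e+00,  0.00000000e+00,  0.00000000e+00,
         1.00000000e+00]])}
top {'intrinsics': array([[418.74721334,   0.        , 316.35096693],
       [  0.        , 418.74721334, 208.21608224],
       [  0.        ,   0.        ,   1.        ]]), 'pose': array([[-1.80039714e-02, -9.98408116e-01,  5.34517692e-02,
         4.70889018e+02],
       [-9.99142566e-01,  1.99591867e-02,  3.62734444e-02,
         4.50843604e+01],
       [-3.72825551e-02, -5.27528718e-02, -9.97911392e-01,
         9.69747450e+02],
       [ 0.00000000e+00,  0.00000000e+00,  0.00000000e+00,
         1.00000000e+00]])}
```

View pics/scene0.png

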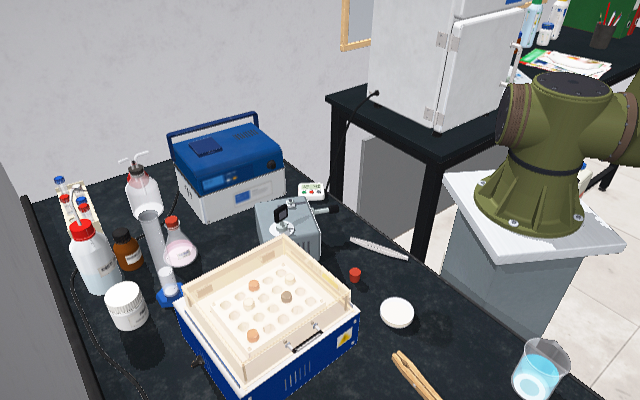

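View pics/top0.png

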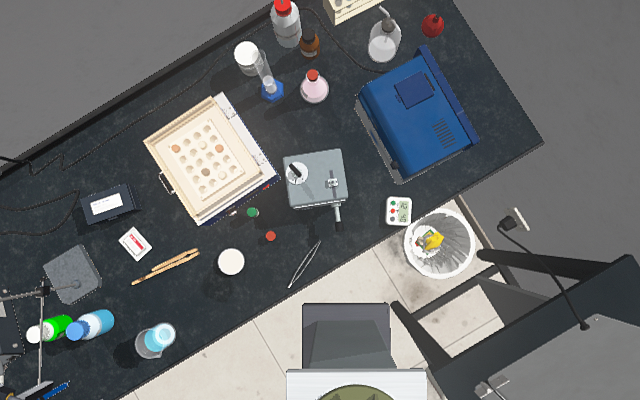

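```bash
python3 - <<'E'
import cv2
t=cv2.imread("pics/top0.png");s=cv2.imread("pics/scene0.png")
cv2.imwrite("pics/topz.png",cv2.resize(t[140:260,220:380],None,fx=5,fy=5,interpolation=cv2.INTER_CUBIC))
cv2.imwrite("pics/scenez.png",cv2.resize(s[170:290,240:400],None,fx=5,fy=5,interpolation=cv2.INTER_CUBIC))
E
```

```text
(no output)
```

View pics/topz.png

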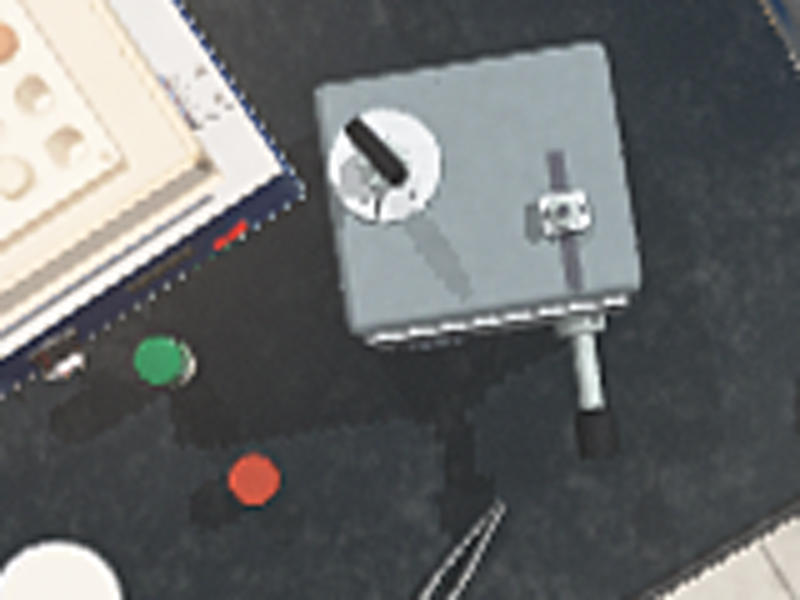

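View pics/scenez.png

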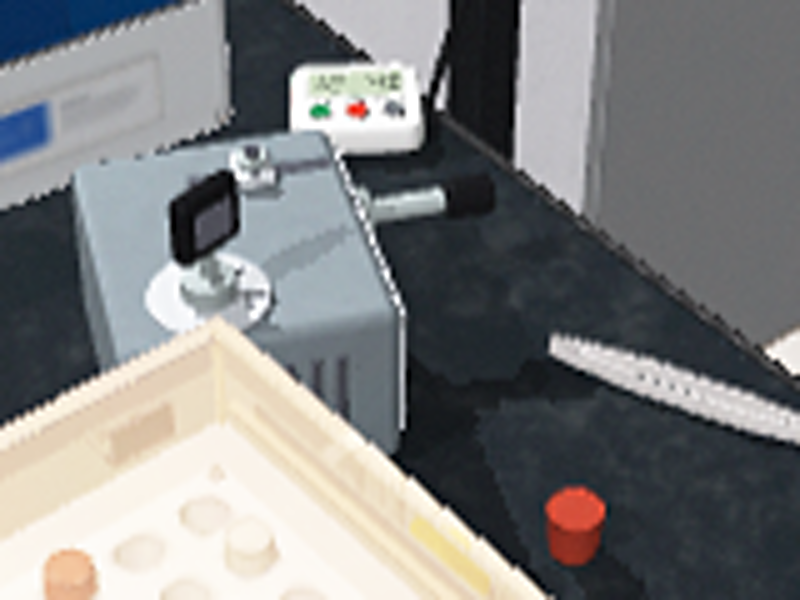

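```bash
cat > h.py <<'E'
import numpy as np
from cell import *
def ray(n,u,v):
    c=get_calibration(n);K=c["intrinsics"];P=c["pose"]
    d=P[:3,:3]@np.linalg.solve(K,[u,v,1.]);return P[:3,3],d/np.linalg.norm(d)
def onz(n,u,v,z):
    o,d=ray(n,u,v);return o+d*(z-o[2])/d[2]
def tri(a,b):
    o1,d1=a;o2,d2=b
    A=np.stack([d1,-d2],1);t=np.linalg.lstsq(A,o2-o1,rcond=None)[0]
    p,q=o1+d1*t[0],o2+d2*t[1];return (p+q)/2,np.linalg.norm(p-q)
def proj(n,p):
    c=get_calibration(n);K=c["intrinsics"];P=c["pose"]
    q=K@(P[:3,:3].T@(np.array(p)-P[:3,3]));return q[:2]/q[2]
E
python3 - <<'E'
from h import *
Z=lambda u,v:(220+u/5-.4,140+v/5-.4)
S=lambda u,v:(240+u/5-.4,170+v/5-.4)
np.set_printoptions(precision=1,suppress=True)
c={k:onz("top",*Z(*p),85) for k,p in dict(bl=(317,90),br=(603,43),fr=(638,288),fl=(352,331)).items()}
print(c)
f=lambda a,b:np.arctan2((c[b]-c[a])[1],(c[b]-c[a])[0])
print("yaw",f('fl','bl'),f('fr','br'),f('fr','fl')-np.pi/2,f('br','bl')-np.pi/2, "size",np.linalg.norm(c['fl']-c['bl']),np.linalg.norm(c['fl']-c['fr']))
ctr=sum(c.values())/4;print("ctr",ctr)
yaw=np.mean([f('fl','bl'),f('fr','br'),f('fr','fl')-np.pi/2,f('br','bl')-np.pi/2]);print(yaw)
R=np.array([[np.cos(yaw),-np.sin(yaw)],[np.sin(yaw),np.cos(yaw)]])
L=lambda x,y,z:np.r_[ctr[:2]+R@[x,y],z]
print("knob from lamp",L(-105,-35,55),proj("scene",L(-105,-35,55)),"seen",S(470,197))
print("key from lamp",L(15,37,124),proj("scene",L(15,37,124)),"seen",S(205,217))
print("knob z55",onz("top",*Z(597,433),55)," tri",tri(ray("top",*Z(597,433)),ray("scene",*S(470,197))))
a,b=onz("top",*Z(353,124),139),onz("top",*Z(399,181),139)
print("key ends",a,b,np.linalg.norm(a-b),np.arctan2(*(a-b)[1::-1])-yaw, (a+b)/2)
print("key tri",tri(ray("top",*Z(376,153)),ray("scene",*S(205,195))))
print("cap",onz("top",*Z(160,360),45),"stop",onz("top",*Z(254,480),22),"timer",onz("top",398,211,18),"forceps",onz("top",*Z(500,505),5),onz("top",290,287,5))
print("corner scene of fl top pred",(proj("scene",c['fl'])-[239.6,169.6])*5, (proj("scene",c['fr'])-[239.6,169.6])*5)
E
```

```text
{'bl': array([628. , 146.6,  85. ]), 'br': array([645.2,  24.1,  85. ]), 'fr': array([540.3,  11.6,  85. ]), 'fl': array([524.5, 133.1,  85. ])}
yaw 0.12960874044935794 0.11934141232549125 0.12895052617725966 0.13928078780833886 size 104.36103027289502 122.57305650031819
ctr [584.5  78.9  85. ]
0.12929536669011193
knob from lamp [484.9  30.6  55. ] [330.7 208.6] seen (333.6, 209.0)
key from lamp [594.6 117.5 124. ] [280.4 212.4] seen (280.6, 213.0)
knob z55 [479.7  29.6  55. ]  tri (array([479. ,  29.7,  52.7]), np.float64(1.2708255752314042))
key ends [604.3 126.1 139. ] [581. 108. 139.] 29.579034069822878 0.5294711289432734 [592.6 117.1 139. ]
key tri (array([593.6, 117.6, 132.9]), np.float64(0.5166857161864707))
cap [515.8 223.   45. ] stop [461.5 185.   22. ] timer [ 511.9 -104.9   18. ] forceps [447.9  74.    5. ] [343.  143.8   5. ]
corner scene of fl top pred [395.9 305.4] [321.8 122. ]
```

```bash
python3 - <<'E'
from h import *
np.set_printoptions(precision=1,suppress=True)
Z=lambda u,v:(220+u/5-.4,140+v/5-.4)
S=lambda u,v:(240+u/5-.4,170+v/5-.4)
print("rim corner",tri(ray("top",*Z(208,163)),ray("scene",*S(212,325))))
E
```

```text
rim corner (array([593.5, 186.2, 129.1]), np.float64(4.274648908228242))
```

carry_out(series=[{"delta_pos": [34, -54, 5], "turn": [0, 0, 0.06], "hand": 1}, {"delta_pos": [68, -108, 10], "turn": [0, 0, 0.12], "hand": 0.8}, {"delta_pos": [102, -162, 15], "turn": [0, 0, 0.18], "hand": 0.6}, {"delta_pos": [136, -216, 20], "turn": [0, 0, 0.24], "hand": 0.45}, {"delta_pos": [170, -270, 25], "turn": [0, 0, 0.3], "hand": 0.45}, {"delta_pos": [204, -324, 30], "turn": [0, 0, 0.36], "hand": 0.45}, {"delta_pos": [238, -378, 30], "turn": [0, 0, 0.42], "hand": 0.45}, {"delta_pos": [270, -430, 30], "turn": [0, 0, 0.46], "hand": 0.45}], squeeze=40)

```text
clock: 1.1
eef_pos: [445.7, 95.4, 235.5]
eef_rot: [3.142, 0.0, -3.013]
wrist_force: [0.1, 1.1, 0.6]
finger_gap: 42.3
```

carry_out(series=[{"delta_pos": [17, -30, -20], "turn": [0, 0, 0], "hand": 0.45}, {"delta_pos": [34, -60, -60], "turn": [0, 0, 0], "hand": 0.45}, {"delta_pos": [35, -66, -100], "turn": [0, 0, 0], "hand": 0.45}, {"delta_pos": [35, -66, -100], "turn": [0, 0, 0], "hand": 0.45}])

```text
clock: 1.6
eef_pos: [478.6, 31.0, 133.3]
eef_rot: [3.141, -0.005, -3.015]
wrist_force: [1.0, -0.1, 0.1]
finger_gap: 42.2
```

```bash
python3 - <<'E'
from h import *
import cv2
s=read_state();print(s['eef_pos'],s['finger_gap']);
c=get_calibration("wrist");print(c)
cv2.imwrite("pics/w1.png",camera("wrist")[:,:,::-1])
t=camera("top")[:,:,::-1]
cv2.imwrite("pics/t1.png",cv2.resize(t[140:260,220:380],None,fx=5,fy=5,interpolation=cv2.INTER_CUBIC))
E
```

```text
[478.62172121  30.99695224 133.30880463] 42.153999285631684
{'intrinsics': array([[309.70691629,   0.        , 321.18794109],
       [  0.        , 309.70691629, 206.6352621 ],
       [  0.        ,   0.        ,   1.        ]]), 'pose': array([[-1.25112729e-01,  9.53421129e-01,  2.74472139e-01,
         3.97203407e+02],
       [ 9.92142502e-01,  1.20161259e-01,  3.48500676e-02,
         2.08288270e+01],
       [ 2.45872960e-04,  2.76675661e-01, -9.60963328e-01,
         3.13454807e+02],
       [ 0.00000000e+00,  0.00000000e+00,  0.00000000e+00,
         1.00000000e+00]])}
```

View pics/w1.png

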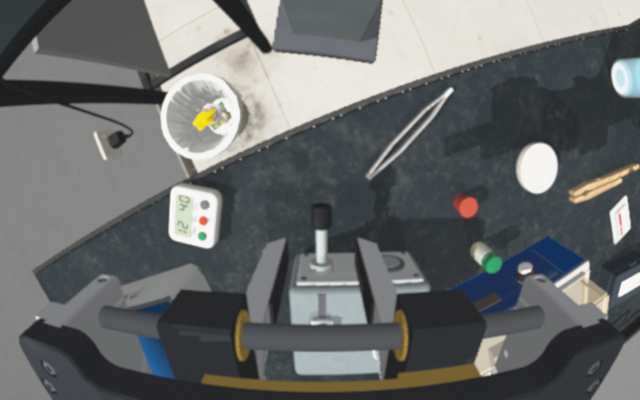

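The wrist view shows the black knob at about (321,215), and the fingers straddle the rod line. I'll measure the knob.

```bash
cat >> h.py <<'E'
def wray(u,v):
    c=get_calibration("wrist");K=c["intrinsics"];P=c["pose"]
    x=(u-K[0,2])/K[0,0];y=(v-K[1,2])/K[1,1];r=np.hypot(x,y)
    d=np.r_[np.sin(r)*x/r if r>0 else 0,np.sin(r)*y/r if r>0 else 0,np.cos(r)]
    return P[:3,3],P[:3,:3]@d
def wz(u,v,z):
    o,d=wray(u,v);return o+d*(z-o[2])/d[2]
E
python3 - <<'E'
from h import *
import cv2
np.set_printoptions(precision=1,suppress=True)
im=cv2.imread("pics/w1.png");g=im.max(2)
print(g[198:236,321])
print(g[212,305:338])
for v in (205,227): print(wz(321,v,64),wz(321,v,55))
print(wz(311.5,214,55),wz(330.5,214,55))
E
```

```text
[ 67  69  69  65  58  42  29  29  33  38  46  51  54  52  53  53  53  55
  54  53  53  56  53  55  55  53  52  55  53  51  54  88 148 198 222 227
 226 226]
[71 68 68 68 67 63 54 49 52 55 59 62 61 59 57 56 53 52 49 48 46 43 43 42
 37 39 49 58 64 68 68 67 67]
[470.1  30.3  64. ] [472.7  30.6  55. ]
[489.8  32.8  64. ] [493.1  33.2  55. ]
[482.   23.3  55. ] [479.9  40.   55. ]
```

carry_out(series=[{"delta_pos": [0, 0, -30], "turn": [0, 0, 0], "hand": 0.45}, {"delta_pos": [0, 0, -60], "turn": [0, 0, 0], "hand": 0.45}, {"delta_pos": [0, 0, -60], "turn": [0, 0, 0], "hand": 0.45}])

```text
clock: 2.08
eef_pos: [479.8, 31.9, 75.8]
eef_rot: [3.141, -0.001, -3.014]
wrist_force: [0.7, 0.2, 0.7]
finger_gap: 42.2
```

carry_out(series=[{"delta_pos": [2, 0, -39], "turn": [0, 0, 0], "hand": 0.45}, {"delta_pos": [2, 0, -39], "turn": [0, 0, 0], "hand": 0.45}, {"delta_pos": [2, 0, -39], "turn": [0, 0, 0], "hand": 0.0}, {"delta_pos": [2, 0, -39], "turn": [0, 0, 0], "hand": 0.0}, {"delta_pos": [2, 0, -39], "turn": [0, 0, 0], "hand": 0.0}, {"delta_pos": [2, 0, -39], "turn": [0, 0, 0], "hand": 0.0}])

```text
clock: 2.82
eef_pos: [482.6, 31.3, 37.5]
eef_rot: [-3.141, 0.002, -3.014]
wrist_force: [-1.6, -1.2, 8.3]
finger_gap: 17.1
```

carry_out(series=[{"delta_pos": [-2, -0.3, 0], "turn": [0, 0, 0], "hand": 0.0}, {"delta_pos": [-4, -0.5, 0], "turn": [0, 0, 0], "hand": 0.0}, {"delta_pos": [-4, -0.5, 0], "turn": [0, 0, 0], "hand": 0.0}])

```text
clock: 3.2
eef_pos: [478.8, 30.8, 37.5]
eef_rot: [-3.141, 0.002, -3.014]
wrist_force: [1.1, -1.0, 8.5]
finger_gap: 16.4
```

carry_out(series=[{"delta_pos": [-2, -0.3, 0], "turn": [0, 0, 0], "hand": 0.0}, {"delta_pos": [-4, -0.5, 0], "turn": [0, 0, 0], "hand": 0.0}])

```text
clock: 3.45
eef_pos: [475.2, 30.3, 37.5]
eef_rot: [-3.141, 0.003, -3.014]
wrist_force: [2.1, -0.6, 6.2]
finger_gap: 17.0
```

carry_out(series=[{"delta_pos": [-1, -0.1, 0], "turn": [0, 0, 0], "hand": 0.0}, {"delta_pos": [-1.5, -0.2, 0], "turn": [0, 0, 0], "hand": 0.0}])

```text
clock: 3.7
eef_pos: [473.3, 30.0, 37.5]
eef_rot: [-3.141, 0.002, -3.014]
wrist_force: [-0.1, -0.9, 9.4]
finger_gap: 17.2
```

carry_out(series=[{"delta_pos": [-1, -0.1, 0], "turn": [0, 0, 0], "hand": 0.0}, {"delta_pos": [-1.5, -0.2, 0], "turn": [0, 0, 0], "hand": 0.0}])

```text
clock: 3.95
eef_pos: [471.6, 29.8, 37.5]
eef_rot: [-3.141, 0.002, -3.014]
wrist_force: [-0.3, -1.0, 9.4]
finger_gap: 17.0
```

carry_out(series=[{"delta_pos": [-1, -0.1, 0], "turn": [0, 0, 0], "hand": 0.0}, {"delta_pos": [-1.5, -0.2, 0], "turn": [0, 0, 0], "hand": 0.0}])

```text
clock: 4.2
eef_pos: [470.8, 29.7, 37.5]
eef_rot: [-3.141, 0.004, -3.014]
wrist_force: [5.2, 1.4, 6.0]
finger_gap: 16.8
```

```bash
python3 - <<'E'
from h import *
import cv2
t=camera("top")[:,:,::-1]
s=camera("scene")[:,:,::-1]
s2=read_state();print(s2['wrist_force'],s2['eef_pos'])
a=cv2.resize(t[160:240,300:380],None,fx=5,fy=5,interpolation=cv2.INTER_CUBIC)
b=cv2.resize(s[175:255,270:350],None,fx=5,fy=5,interpolation=cv2.INTER_CUBIC)
cv2.imwrite("pics/m2.png",np.hstack([a,b]))
E
```

```text
[4.22668279 0.10668907 5.88038353] [470.81130559  29.71110406  37.50712356]
```

View pics/m2.png

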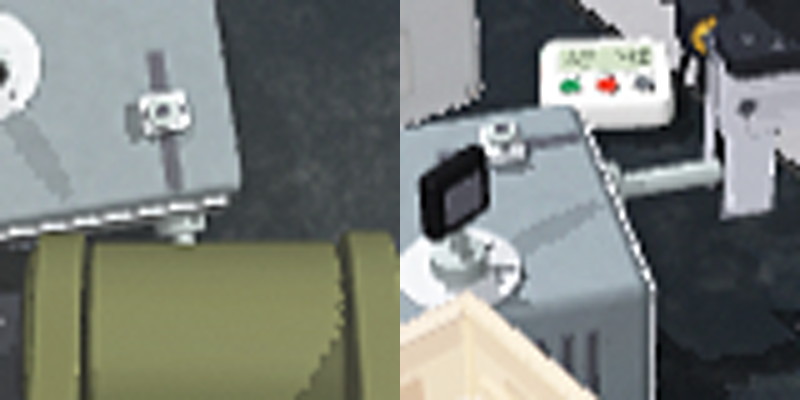

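carry_out(series=[{"delta_pos": [-0.8, -0.1, 0], "turn": [0, 0, 0], "hand": 0.0}, {"delta_pos": [-0.8, -0.1, 0], "turn": [0, 0, 0], "hand": 0.0}, {"delta_pos": [-0.8, -0.1, 0], "turn": [0, 0, 0], "hand": 0.0}])

```text
clock: 4.68
eef_pos: [470.6, 29.7, 37.6]
eef_rot: [-3.141, 0.005, -3.014]
wrist_force: [9.2, 0.7, 2.3]
finger_gap: 16.9
```

```bash
python3 - <<'E'
from h import *
import cv2
s=camera("scene")[:,:,::-1]
s2=read_state();print(s2['wrist_force'],s2['eef_pos'])
cv2.imwrite("pics/scene3.png",s)
a=cv2.imread("pics/scene0.png")
f=lambda i:cv2.resize(i[180:220,275:315],None,fx=10,fy=10,interpolation=cv2.INTER_NEAREST)
cv2.imwrite("pics/m3.png",np.hstack([f(a),f(s)]))
E
```

```text
[9.29964795 0.9334873  1.92253001] [470.63119226  29.6728891   37.5781068 ]
```

View pics/m3.png

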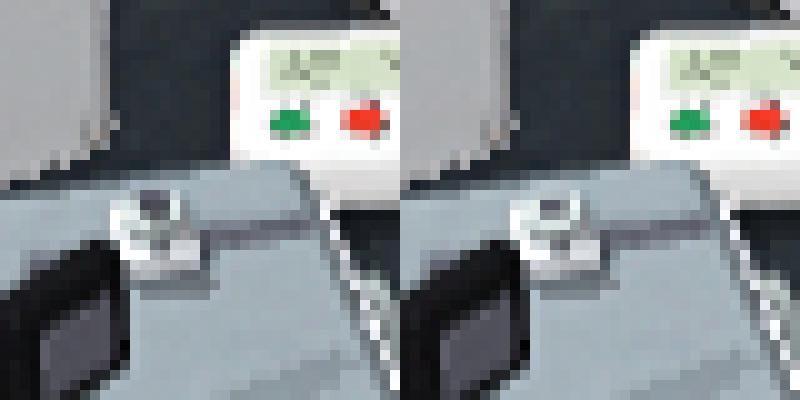

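Force has risen to 9 N, and the pin, dark at (290,200) in the scene view, is visibly lower than before, so the rod is in the groove. I'll relax and let go.

carry_out(series=[{"delta_pos": [1.2, 0.1, 0], "turn": [0, 0, 0], "hand": 0.0}, {"delta_pos": [1.2, 0.1, 0], "turn": [0, 0, 0], "hand": 0.0}])

```text
clock: 4.97
eef_pos: [471.0, 29.7, 37.5]
eef_rot: [-3.141, 0.003, -3.014]
wrist_force: [2.2, -0.5, 8.9]
finger_gap: 17.2
```

carry_out(series=[{"delta_pos": [0, 0, 0], "turn": [0, 0, 0], "hand": 0.45}, {"delta_pos": [0, 0, 0], "turn": [0, 0, 0], "hand": 0.45}, {"delta_pos": [0, 0, 0], "turn": [0, 0, 0], "hand": 0.45}])

```text
clock: 5.35
eef_pos: [469.7, 29.8, 36.3]
eef_rot: [3.142, -0.001, -3.014]
wrist_force: [0.0, -0.5, 0.5]
finger_gap: 41.4
```

carry_out(series=[{"delta_pos": [0, 0, 50], "turn": [0, 0, 0], "hand": 0.45}, {"delta_pos": [0, 0, 100], "turn": [0, 0, 0.1], "hand": 0.45}, {"delta_pos": [0, 0, 150], "turn": [0, 0, 0.2], "hand": 0.45}, {"delta_pos": [40, 20, 160], "turn": [0, 0, 0.3], "hand": 0.45}, {"delta_pos": [80, 45, 160], "turn": [0, 0, 0.4], "hand": 0.45}, {"delta_pos": [110, 75, 160], "turn": [0, 0, 0.5], "hand": 0.45}, {"delta_pos": [122, 87, 150], "turn": [0, 0, 0.57], "hand": 0.45}, {"delta_pos": [122, 87, 150], "turn": [0, 0, 0.57], "hand": 0.45}])

```text
clock: 6.35
eef_pos: [591.6, 117.3, 185.0]
eef_rot: [3.14, -0.002, -2.444]
wrist_force: [-0.2, -0.3, 0.6]
finger_gap: 42.4
```

```bash
python3 - <<'E'
from h import *
import cv2
s2=read_state();print(s2['wrist_force'],s2['eef_pos'],s2['eef_rot'],s2['joints'])
cv2.imwrite("pics/w4.png",camera("wrist")[:,:,::-1])
s=camera("scene")[:,:,::-1]
cv2.imwrite("pics/m4.png",cv2.resize(s[150:270,240:400],None,fx=5,fy=5,interpolation=cv2.INTER_NEAREST))
E
```

```text
[-0.16721493 -0.2862859   0.55149116] [591.61690252 117.26968706 185.02289541] [ 3.14024135e+00 -2.10720128e-03 -2.44385695e+00] [ 1.34953069e-01  4.35946740e-01  1.38420267e+00  1.92031391e-05
  1.32394643e+00 -2.13358226e+00]
```

View pics/w4.png

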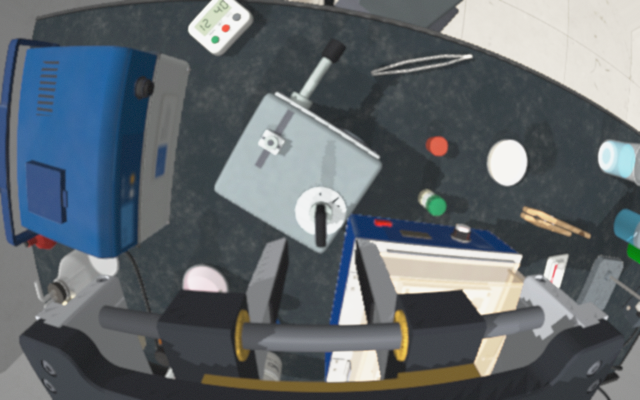

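View pics/m4.png

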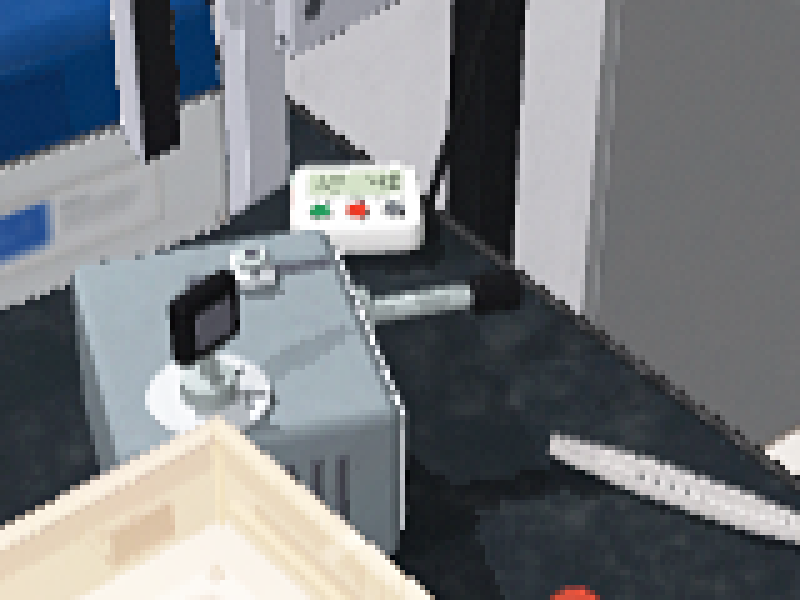

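The rod stays out with the pin sunk. The key head is at (321,205–246) in the wrist view, in line with the tool. Next I'll check its position.

```bash
python3 - <<'E'
from h import *
import cv2
np.set_printoptions(precision=1,suppress=True)
im=cv2.imread("pics/w4.png");m=(im.max(2)<75).astype(np.uint8);m[:198]=0;m[252:]=0;m[:,:308]=0;m[:,335:]=0
n,l,st,ce=cv2.connectedComponentsWithStats(m);i=1+st[1:,4].argmax();print(st[i],ce[i])
ys,xs=np.where(l==i)
for v in range(ys.min(),ys.max(),5): print(v,xs[ys==v].min(),xs[ys==v].max())
for v in (206,212,240,246): print(v,wz(321,v,139),wz(321,v,109))
E
```

```text
[316 204  10  43 353] [320.5 224.7]
204 320 322
209 317 324
214 316 325
219 316 324
224 316 324
229 317 324
234 317 325
239 317 324
244 317 325
206 [578.5 105.9 139. ] [585.3 111.5 109. ]
212 [582.2 109.  139. ] [589.4 115.  109. ]
240 [600.1 123.9 139. ] [609.7 131.8 109. ]
246 [604.1 127.2 139. ] [614.2 135.6 109. ]
```

carry_out(series=[{"delta_pos": [1, 0, -40], "turn": [0, 0, 0], "hand": 0.45}, {"delta_pos": [1, 0, -75], "turn": [0, 0, 0], "hand": 0.45}, {"delta_pos": [1, 0, -78], "turn": [0, 0, 0], "hand": 0.45}, {"delta_pos": [1, 0, -78], "turn": [0, 0, 0], "hand": 0.45}])

```text
clock: 6.95
eef_pos: [593.4, 116.5, 110.2]
eef_rot: [-3.141, 0.001, -2.445]
wrist_force: [1.0, 0.4, 0.2]
finger_gap: 42.7
```

carry_out(series=[{"delta_pos": [0, 0, 0], "turn": [0, 0, 0], "hand": 0}, {"delta_pos": [0, 0, 0], "turn": [0, 0, 0], "hand": 0}, {"delta_pos": [0, 0, 0], "turn": [0, 0, 0], "hand": 0}, {"delta_pos": [0, 0, 0], "turn": [0, 0, 0], "hand": 0}], squeeze=35)

```text
clock: 7.45
eef_pos: [592.6, 117.3, 108.7]
eef_rot: [3.14, 0.0, -2.444]
wrist_force: [-1.3, 0.2, 1.7]
finger_gap: 8.4
```

carry_out(series=[{"delta_pos": [0, 0, 0], "turn": [0, 0, -0.16], "hand": 0}, {"delta_pos": [0, 0, 0], "turn": [0, 0, -0.32], "hand": 0}, {"delta_pos": [0, 0, 0], "turn": [0, 0, -0.48], "hand": 0}, {"delta_pos": [0, 0, 0], "turn": [0, 0, -0.64], "hand": 0}, {"delta_pos": [0, 0, 0], "turn": [0, 0, -0.8], "hand": 0}, {"delta_pos": [0, 0, 0], "turn": [0, 0, -0.8], "hand": 0}])

```text
clock: 8.2
eef_pos: [592.0, 119.2, 108.7]
eef_rot: [3.138, -0.002, 3.037]
wrist_force: [-7.9, 14.8, 3.7]
finger_gap: 8.7
```

```bash
python3 - <<'E'
from h import *
s=read_state();print(s['eef_pos'],s['eef_rot'],s['wrist_force'],s['moment'],s['finger_gap'])
E
```

```text
[592.04374968 119.22249485 108.69128657] [ 3.13828672e+00 -1.94934491e-03  3.03735997e+00] [-7.94179353 14.83855515  3.72370992] [ 2.83597499  1.31828149 -0.0196612 ] 8.738840371787411
```

carry_out(series=[{"delta_pos": [0, 0, 0], "turn": [0, 0, -0.13], "hand": 0}, {"delta_pos": [0, 0, 0], "turn": [0, 0, -0.26], "hand": 0}, {"delta_pos": [0, 0, 0], "turn": [0, 0, -0.36], "hand": 0}, {"delta_pos": [0, 0, 0], "turn": [0, 0, -0.4], "hand": 0}, {"delta_pos": [0, 0, 0], "turn": [0, 0, -0.4], "hand": 0}])

```text
clock: 8.82
eef_pos: [592.3, 120.1, 108.7]
eef_rot: [3.138, -0.003, 2.64]
wrist_force: [-5.2, 20.0, 1.9]
finger_gap: 8.8
```

```bash
python3 - <<'E'
from h import *
import cv2
s=read_state();print(s['eef_pos'],s['eef_rot'],s['wrist_force'],s['moment'],s['finger_gap'])
c=camera("scene")[:,:,::-1]
cv2.imwrite("pics/m5.png",cv2.resize(c[150:270,240:400],None,fx=5,fy=5,interpolation=cv2.INTER_NEAREST))
E
```

```text
[592.32751349 120.0632181  108.71098137] [ 3.13768560e+00 -2.81455911e-03  2.63976231e+00] [-5.20741493 19.97576902  1.87064566] [4.13257347 0.65062563 0.2474524 ] 8.82970234322739
```

View pics/m5.png

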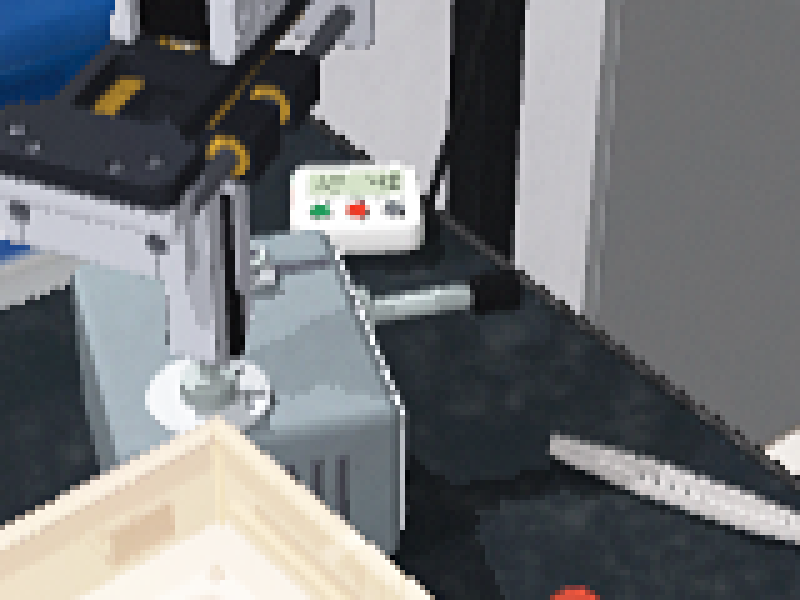

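carry_out(series=[{"delta_pos": [-0.5, 2, 0], "turn": [0, 0, -0.02], "hand": 0}, {"delta_pos": [-0.5, 2, 0], "turn": [0, 0, -0.02], "hand": 0}, {"delta_pos": [-0.5, 2, 0], "turn": [0, 0, -0.02], "hand": 0}, {"delta_pos": [-0.5, 2, 0], "turn": [0, 0, -0.02], "hand": 0}])

```text
clock: 9.38
eef_pos: [592.3, 120.3, 108.7]
eef_rot: [3.14, -0.001, 2.62]
wrist_force: [-2.7, 10.2, 2.5]
finger_gap: 9.0
```

```bash
python3 - <<'E'
from h import *
s=read_state();print(s['eef_pos'],s['eef_rot'],s['wrist_force'],s['moment'],s['finger_gap'])
E
```

```text
[592.27089034 120.29000383 108.70448592] [ 3.13950199e+00 -1.02727669e-03  2.61973770e+00] [-2.65706885 10.1982341   2.50955496] [2.16815504 0.16810832 0.25867803] 9.001778749193482
```

carry_out(series=[{"delta_pos": [0, 0, 0], "turn": [0, 0, 0], "hand": 0.45}, {"delta_pos": [0, 0, 0], "turn": [0, 0, 0], "hand": 0.45}, {"delta_pos": [0, 0, 0], "turn": [0, 0, 0], "hand": 0.45}, {"delta_pos": [0, 0, 0], "turn": [0, 0, 0], "hand": 0.45}])

```text
clock: 9.88
eef_pos: [592.4, 118.6, 108.4]
eef_rot: [-3.141, 0.0, 2.619]
wrist_force: [-0.3, 0.8, 0.2]
finger_gap: 41.8
```

carry_out(series=[{"delta_pos": [0, 0, 40], "turn": [0, 0, 0], "hand": 0.45}, {"delta_pos": [0, 0, 80], "turn": [0, 0, 0], "hand": 0.45}, {"delta_pos": [-40, 0, 120], "turn": [0, 0, 0], "hand": 0.45}, {"delta_pos": [-100, 0, 120], "turn": [0, 0, 0], "hand": 0.45}, {"delta_pos": [-150, 0, 120], "turn": [0, 0, 0], "hand": 0.45}, {"delta_pos": [-200, 0, 120], "turn": [0, 0, 0], "hand": 0.45}, {"delta_pos": [-200, 0, 120], "turn": [0, 0, 0], "hand": 0.45}])

```text
clock: 10.75
eef_pos: [390.6, 118.8, 229.1]
eef_rot: [3.141, 0.001, 2.619]
wrist_force: [0.5, -0.3, 0.4]
finger_gap: 42.5
```

```bash
python3 - <<'E'
from h import *
import cv2
s=read_state();print(s['clock'],s['eef_pos'],s['wrist_force'])
c=camera("scene")[:,:,::-1];t=camera("top")[:,:,::-1]
a=cv2.resize(c[170:250,270:350],None,fx=5,fy=5,interpolation=cv2.INTER_NEAREST)
b=cv2.resize(t[140:220,270:350],None,fx=5,fy=5,interpolation=cv2.INTER_CUBIC)
cv2.imwrite("pics/m6.png",np.hstack([a,b])); cv2.imwrite("pics/t6.png",t);cv2.imwrite("pics/s6.png",c)
E
```

```text
10.75 [390.60834807 118.7889263  229.08465178] [ 0.46213107 -0.27182522  0.42301614]
```

View pics/m6.png

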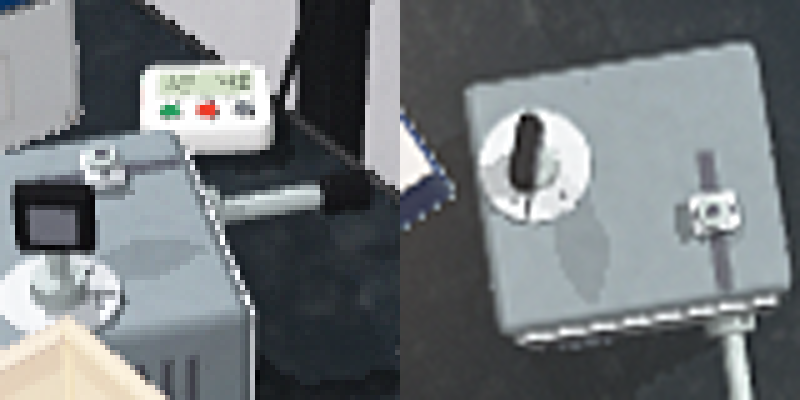

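View pics/t6.png

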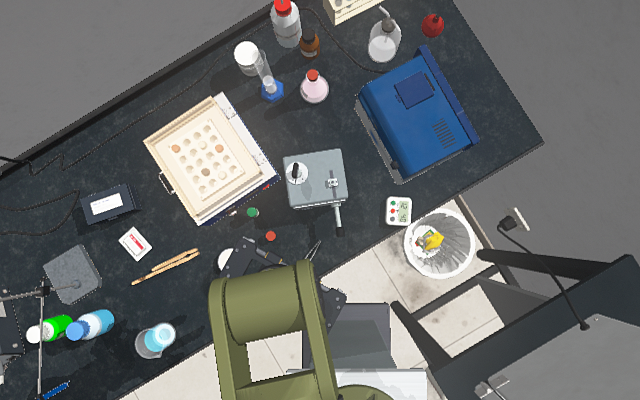

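```bash
python3 - <<'E'
from h import *
import cv2
np.set_printoptions(precision=2,suppress=True)
for f in ("pics/top0.png","pics/t6.png"):
    im=cv2.imread(f)[155:185,280:310]
    im=cv2.resize(im,None,fx=8,fy=8,interpolation=cv2.INTER_CUBIC)
    m=(im.max(2)<90).astype(np.uint8)
    m[:, :90]=0; m[:40]=0; 
    n,l,st,ce=cv2.connectedComponentsWithStats(m)
    yx=[(abs(ce[i]-[130,130]).sum(),i) for i in range(1,n) if st[i,4]>300];i=min(yx)[1]
    ys,xs=np.where(l==i);r=cv2.minAreaRect(np.stack([xs,ys],1).astype(np.float32))
    b=cv2.boxPoints(r)/8-.44+[280,155]
    w=np.array([onz("top",*p,135)[:2] for p in b])
    e=[w[1]-w[0],w[2]-w[1]];e=max(e,key=np.linalg.norm)
    a=np.arctan(e[1]/e[0]);print(f,st[i],w.mean(0),sorted([np.linalg.norm(w[1]-w[0]),np.linalg.norm(w[2]-w[1])]),"angle",a,"key",.73-a)
a=cv2.imread("pics/scene0.png");b=cv2.imread("pics/s6.png")
f=lambda i:cv2.resize(i[180:220,275:315],None,fx=10,fy=10,interpolation=cv2.INTER_NEAREST)
cv2.imwrite("pics/m7.png",np.hstack([f(a),f(b)]))
# stopper, timer diffs
d=cv2.absdiff(cv2.imread("pics/top0.png"),cv2.imread("pics/t6.png")).max(2)
for n,(x,y) in dict(timer=(398,211),vial=(252,212),stopper=(270,236)).items(): print(n,d[y-8:y+8,x-8:x+8].max())
E
```

```text
pics/top0.png [  90   70   81  107 3555] [593.06 117.45] [np.float64(9.058715303886935), np.float64(31.368796853151988)] angle 0.7338863650286814 key -0.003886365028681449
pics/t6.png [  96   64   52  123 4320] [593.22 117.91] [np.float64(10.884017163896432), np.float64(30.960265078215617)] angle -0.15204654251947416 key 0.8820465425194741
timer 10
vial 8
stopper 9
```

View pics/m7.png

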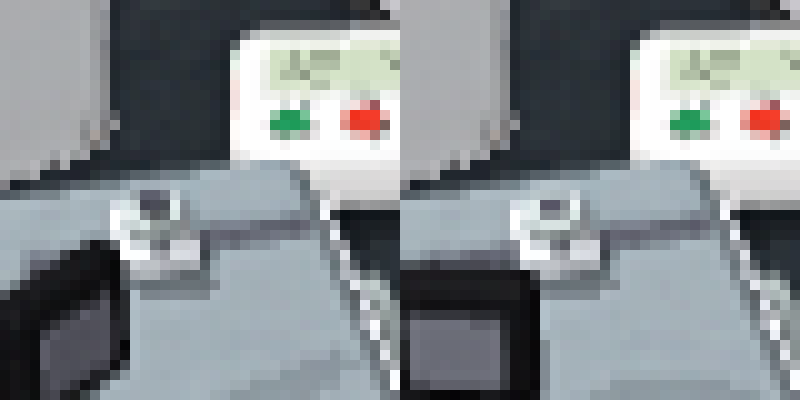

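Measured at 0.88 rad, the key stands at run. The pin is still sunk and the timer, vial and stopper haven't moved, so I'm handing the job in.

```bash
python3 -c "
from cell import *
print(sign_off())"
```

```text
the job is handed in; nothing more can be done
None
```

The rod is seated in its middle click, the key has been to start and sprung back to run, and I've handed the job in. The sign-off gave no verdict.

- **Rod:** I drew the knob out about 12 mm. I felt the rod pull itself in, then resist with 9 N, and saw the pin sink. I eased back and let go.
- **Key:** I turned it clockwise with the gripper to about 1.23–1.25 rad, going by the tool's angle. I held it there for about 0.8 s, then opened the fingers so it sprang back.

**Last checks:**
- The key measured about 0.88 rad, which is at run.
- The pin was still sunk in the last scene picture.
- The timer, vial and stopper showed no change in the top view.
- The arm was clear, with no force beyond sensor noise, at about 11 s.

**Not confirmed or disagreeing:**
- **Forceps:** the arm partly hid them in the last top view, so I didn't compare their position. Earlier pictures showed them in place.
- **Knob position:** my first estimates of where the knob stood differed by about 5 mm. I relied on the feel and the pin instead.
- **Key grip:** I gripped the key about 2–3 mm off its axis, which gave up to 20 N sideways while turning. I eased that to about 10 N before letting go.

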